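Aim the inspection mirror at the pot's red mark and hold it

ROBOT

A 6-joint arm with a two-finger parallel gripper is mounted at the origin on the work surface. World frame = base frame: x ahead of the robot, y to its left, z up, the work surface at z = 0. Lengths are in m, angles in degrees, forces in N, time in s.
With the tool pointing down it reaches from about 0.275 to 0.85 m from the base axis. Payload 5.2 kg.
Tool frame: the origin (TCP) lies at the very end of the fingers, on their centre line; the grasp point (between the pads) lies 19 mm behind it; z points along the fingers, y is the line along which they close (so a half turn about z gives the same grasp; the last joint's range is limited). The gripper opens to 85 mm and grips with 20 to 120 N. Pads are 22 mm wide; open, the fingers measure 114 mm over their backs; the gripper's body (76 mm by 85 mm) begins 54 mm behind the grasp point. The pads swing forward as they close: fully open they stand 13 mm farther back than shut.
Start: joints at [57.823, 14.817, 87.949, -0, 77.235, -11.62], TCP at [0.193, 0.515, 0.203] pointing down, gripper open.
Joint ranges: [-179.93, 179.93], [-52.35, 119.4], [10.71, 147.94], [-69.91, 249.91], [12.55, 155.21], [-178.61, 178.61]. Speed limits (degrees/s): [147.25, 147.25, 180, 180, 180, 180].

INTERFACE

Orientations are given as a 3x3 rotation matrix whose columns are the frame's x, y, z axes.
In Python, from cell import state, grab_frame, finish_job gives the robot as it stands.
- The arm moves only by the shell command python3 -m creep 'ROWS' [OPENING] [FORCE]. ROWS is JSON, a list of rows, each an object of numbers: "x", "y", "z": the shift along the tool's x, y, z in units of 25 mm (1.0 is 25 mm); "rx", "ry", "rz": the turn, a rotation vector about the tool's x, y, z in rad. A call has exactly 5 rows; each row shifts and turns the commanded pose from where the row before left it, along the tool's axes as they then stand; what a row does not reach is not made up. A row lasts 1/12 s, in which the tool goes at most 41.7 mm and 7.16 degrees, less where a joint would pass 70% of its speed; a pose out of reach is approached as far as the arm can. A call is refused whole if a number of a shift passes 1 or a number of a turn 0.125, either way. A call with a gripper value outside its range is refused whole. OPENING is the closure, from 0 (fully open) to 1 (shut), set as the call begins (- or left out, the last holds). The fingers move at their own pace and stop on an object; FORCE is the grip in N (left out, the last holds). Time passes only in rows, so rows that do not move let the fingers close, or fill a call up. It gives the time, the measured TCP pose, the force, the opening and the grip force at its end, in the units of the state.
- state(): the state, without advancing time (a new reading comes with each control period).
- grab_frame(name): name is "scene" or "top"; returns a dict with "color" (384x512x3 uint8, blue, green, red), "range_z" (384x512 float32, m along the optical axis (not along the pixel's ray), 0 where there is no reading), "mtx" (3x3 intrinsics, pixels), "T" (4x4, takes a point from camera to world coordinates). Camera axes: x right, y up, looking along -z (the intrinsics and any distortion apply to the point x, -y, -z); pixel columns grow to the right and rows downward; lengths in m; the calibration is good to about 2 mm. A picture is of the moment at which its call begins.
- finish_job(): hands the job in; it is judged then, once.
The state is a dict: "time": time; "joint_pos": joint angles; "qvel": joint speeds; "effort": joint torques, N m; "tool_pos": TCP position; "eef_rot": TCP orientation; "force": force on the tool from outside, world axes, zero at the start; "ft_torque": the same for the moment, N m; "width": finger opening in m; "grip_force": force on a finger pad.
Only numpy, scipy, OpenCV 4.12 (cv2) and the standard library are available. Lean on these libraries where they do the work, as an engineer would, in place of code of your own. Each camera call takes 0.05 s, during which the arm holds its last target. There are 200 camera calls.

TASK

The terracotta cup blocks the view between the small swivel mirror and the red mark on the grey clay pot: first stand the cup upright on the round cork mat, wholly on it, and let go. Then turn the sprung mirror by its orange tab until the little rail-mounted camera would see the red mark in the middle of the mirror, and finish while still holding the tab steady at that angle, since the mirror swings back when released. Leave the pot and the other things on the table where they are.

Things in the scene. Friction and masses are not known exactly. Their poses are not given: they have to be found in the camera images.
- cup_center (a point): terracotta cup, round, straight sided, open at the top, 60 mm outside diameter, 95 mm tall, 4 mm wall, about 0.2 kg; this point is on its axis half-way up (47.5 mm over its underside). It starts on the table, about 130 mm from the mirror's axis, on the line from the mirror to the mark.
- mat_top (a point): round cork mat, 120 mm diameter, 6 mm thick, fixed to the table; this point is the centre of its upper face. The cup goes here.
- mirror_tab (a point): orange upright tab on top of the mirror, the thing to grip: 12 mm thick along this frame's x, 34 mm long along its y, from 116 to 161 mm above the table, its point (140 mm high) on the vertical swivel axis. The axes turn with the mirror.
- mirror_face (a point): centre of the mirror's reflecting face, 75 mm above the table, on the vertical swivel axis: the face is upright, 74 mm high and 70 mm wide in a black frame 80 mm wide (33 to 117 mm above the table); x is the outward normal of the reflecting face, z is up.
- mirror (a joint): swivel angle of the mirror about its vertical axis, rad, counter-clockwise from above positive, -0.1 to 1.3. It rests at 0; a light spring (0.08 N m/rad) brings it back to 0 when released. It must be turned in the positive direction, by about 0.4 to 0.95.
- camera_lens (a point): front of the lens of the small black camera on the rail, 75 mm above the table and 365 mm from the mirror's axis; it looks at the mirror. Mirror and camera share one fixed aluminium rail 30 mm wide, 12 mm high. The rail leaves the mirror 1.5 rad counter-clockwise of the resting mirror's normal.
- red_mark (a point): centre of the outer face of the red round boss, 24 mm diameter, standing out 8 mm from the side of the clay pot, 75 mm above the table. Mirror, lens and mark are at one height: the camera sees the mark in the middle of the mirror when the mirror's normal halves the angle, seen from above, between the directions from mirror_face to camera_lens and to red_mark.
- sight_line (a point): imaginary point at the centre of the mirror's face; its x axis points along the camera's line of sight through the middle of the mirror after reflection (so it turns twice as far as the mirror), z is up. The mirror is right when the red mark lies on this x axis.
- pot: grey clay pot, 90 mm wide, 112 mm tall over the table, on a white disc of 112 mm diameter, 0.8 kg, loose; origin under its centre; the red mark is on its -x side. To be left alone.
- tumbler: clear straight glass tumbler, 66 mm wide, 110 mm tall; origin under its centre. A bystander.
- canister: green canister with white cap, 72 mm wide, 120 mm tall; origin under its centre. A bystander.
- rib: yellow round scraper disc, 76 mm wide, 8 mm thick, lying flat; origin under its centre. A bystander.
- batten: pale wooden batten 180 x 22 x 12 mm lying along its x axis; origin under its centre. A bystander.
- modeller: wooden-handled modelling spatula, 190 mm long, lying along its x axis, handle to -x. A bystander.

How it is judged:
By the outcome, as a careful person would: the job done as asked, in the order asked, and still so for the second after the job is handed in, while the arm keeps its last pose, push and grip.
It also fails if it takes over 58 s, if anything falls off the work surface, if the arm or the gripper's body presses on something with over 40 N, if the wrist force passes 120 N, or if a joint passes its speed limit or range.

## Working session

There is one attempt and no reset: what is moved stays moved. The work goes in short steps, Python scripts to look and compute and a shell command to move; the robot and the scene stay as the last step left them, time stands still between calls to the robot, and variables do not carry over. Pictures are saved under pics/ and viewed, at most 10 in all, crops included, and the job is handed in when it is done.

```bash
mkdir -p pics; ls; cat > h.py <<'E'
import numpy as np, cv2
from cell import state, grab_frame, finish_job
def cloud(f):
    z=f["range_z"].astype(float); K=f["mtx"]; T=f["T"]
    v,u=np.mgrid[:z.shape[0],:z.shape[1]]
    p=np.stack([(u-K[0,2])/K[0,0]*z,-(v-K[1,2])/K[1,1]*z,-z],-1)
    w=p@T[:3,:3].T+T[:3,3]; w[z==0]=np.nan
    return w
E
python3 - <<'E'
from h import *
for n in("scene","top"):
    f=grab_frame(n); cv2.imwrite(f"pics/{n}0.png",f["color"]); np.savez(f"{n}0.npz",**f); print(n,f.keys(),f["mtx"],f["T"].round(3))
s=state(); print(s["time"],s["tool_pos"],s["eef_rot"],s["width"])
E
```

```text
pics
scene dict_keys(['color', 'range_z', 'mtx', 'T']) [[466.31344744   0.         261.22068549]
 [  0.         466.31344744 197.53488989]
 [  0.           0.           1.        ]] [[ 0.817 -0.45   0.361  1.123]
 [ 0.577  0.648 -0.497 -0.785]
 [-0.01   0.615  0.789  1.41 ]
 [ 0.     0.     0.     1.   ]]
top dict_keys(['color', 'range_z', 'mtx', 'T']) [[359.16728477   0.         261.48432657]
 [  0.         359.16728477 185.65045804]
 [  0.           0.           1.        ]] [[-0.016  0.989 -0.15   0.308]
 [-1.    -0.017 -0.003  0.01 ]
 [-0.005  0.15   0.989  1.454]
 [ 0.     0.     0.     1.   ]]
0.1 [0.19282863 0.514523   0.20265374] [[-9.36319242e-01  3.51148830e-01 -8.80737155e-04]
 [ 3.51149790e-01  9.36318187e-01 -1.44122318e-03]
 [ 3.18566382e-04 -1.65871566e-03 -9.99998574e-01]] 0.08533977213433785
```

View pics/scene0.png

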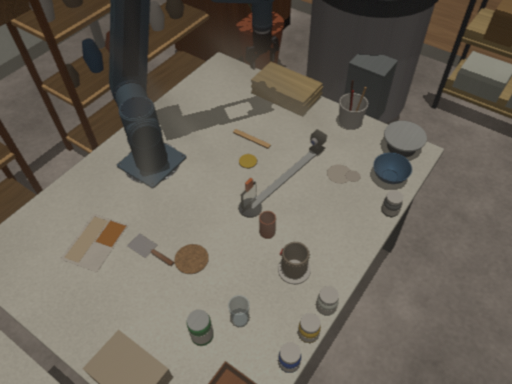

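View pics/top0.png

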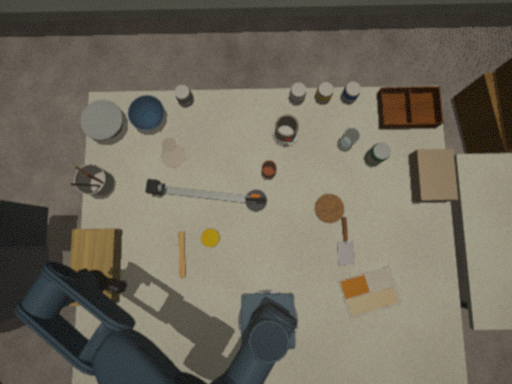

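The scene picture shows the cup at (267,224), the mirror at (249,197), the camera at (318,140), the pot at (295,262) and the mat at (191,258). In the top picture the cup is at (269,169), the mirror at (256,200) and the mat at (329,208).

```bash
python3 - <<'E'
from h import *
S=dict(np.load("scene0.npz")); T=dict(np.load("top0.npz"))
W={"s":cloud(S),"t":cloud(T)}
I={"s":S["color"],"t":T["color"]}
def fit(name,k,box,zlo,zhi,mask=None):
    u0,u1,v0,v1=box; w=W[k][v0:v1,u0:u1].reshape(-1,3); c=I[k][v0:v1,u0:u1].reshape(-1,3)
    m=(w[:,2]>zlo)&(w[:,2]<zhi)
    if mask is not None: m&=mask(c.astype(int))
    p=w[m]
    if len(p)<3: print(name,k,"none",len(p)); return
    (cx,cy),r=cv2.minEnclosingCircle(p[:,:2].astype(np.float32))
    print(name,k,len(p),"med",np.median(p,0).round(4),"circ",round(cx,4),round(cy,4),round(r,4),"zmax",p[:,2].max().round(3))
red=lambda c:(c[:,2]>c[:,1]+30)
yel=lambda c:(c[:,2]>c[:,0]+25)
for k,b in(("t",(258,282,157,182)),("s",(255,280,208,240))): fit("cup",k,b,.085,.105)
for k,b in(("t",(312,346,190,224)),("s",(172,212,242,274))): fit("mat",k,b,-.01,.02,yel)
for k,b in(("t",(242,272,186,214)),("s",(236,262,174,200))):
    fit("tab",k,b,.12,.18); fit("tabc",k,b,.1,.18,red)
for k,b in(("t",(140,172,174,202)),("s",(306,330,126,156))): fit("cam",k,b,.04,.12)
for k,b in(("t",(270,302,110,148)),("s",(276,314,238,284))): fit("pot",k,b,.1,.125)
fit("mark","s",(276,292,245,268),.05,.1,red)
for k,b in(("t",(368,392,140,168)),("s",(184,214,306,346))): fit("can",k,b,.1,.135)
fit("table","t",(200,240,250,300),-.1,.05)
# rail
w=W["t"][185:202,172:245].reshape(-1,3); m=(w[:,2]>.006)&(w[:,2]<.025); p=w[m]
print("rail",cv2.fitLine(p[:,:2].astype(np.float32),cv2.DIST_HUBER,0,.01,.01).ravel(),len(p))
a=cv2.resize(I["s"][130:300,180:335],None,fx=3.4,fy=3.4,interpolation=cv2.INTER_CUBIC)
cv2.imwrite("pics/c.png",a)
E
```

```text
cup t 62 med [ 0.5858 -0.016   0.0943] circ 0.5855 -0.015 0.0298 zmax 0.104
cup s 98 med [ 0.5884 -0.0168  0.0917] circ 0.5889 -0.0147 0.0318 zmax 0.101
mat t 968 med [ 0.4333 -0.256   0.0051] circ 0.4389 -0.2583 0.0945 zmax 0.02
mat s 823 med [ 0.4336 -0.258   0.0059] circ 0.4328 -0.2525 0.0652 zmax 0.017
tab t 44 med [0.4657 0.0374 0.1594] circ 0.4669 0.0414 0.0195 zmax 0.167
tabc t 36 med [0.4675 0.0375 0.1602] circ 0.4677 0.0376 0.0156 zmax 0.167
tab s 83 med [0.4748 0.0341 0.1464] circ 0.4715 0.0464 0.0268 zmax 0.164
tabc s 27 med [0.4721 0.0369 0.1596] circ 0.4699 0.0387 0.0161 zmax 0.164
cam t 221 med [0.5187 0.429  0.0929] circ 0.5197 0.4321 0.0344 zmax 0.102
cam s 216 med [0.5286 0.4243 0.0902] circ 0.526 0.4315 0.0357 zmax 0.103
pot t 148 med [ 0.7436 -0.0873  0.1103] circ 0.7472 -0.0894 0.0476 zmax 0.117
pot s 231 med [ 0.7535 -0.0959  0.1092] circ 0.7506 -0.0882 0.0473 zmax 0.117
mark s 8 med [ 0.6994 -0.0966  0.083 ] circ 0.6983 -0.0938 0.0085 zmax 0.091
can t 282 med [ 0.6358 -0.4429  0.1195] circ 0.6375 -0.4448 0.0356 zmax 0.127
can s 475 med [ 0.6445 -0.4489  0.1194] circ 0.6424 -0.4456 0.0361 zmax 0.131
table t 1995 med [ 0.1754  0.1841 -0.0002] circ 0.177 0.186 0.1228 zmax 0.01
rail [0.12641226 0.9919778  0.4943904  0.23185183] 546
```

View pics/c.png

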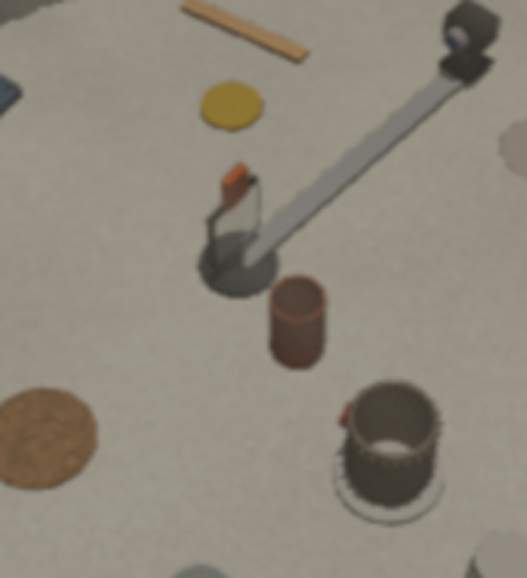

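The crop shows the cup in front of the mirror, and the red boss at crop (347,414) on the pot's left edge. The tab is at (235,185). I'll refine the mark position, and meanwhile square the tool to the world axes and carry it toward the cup.

```bash
python3 - <<'E'
from h import *
for n,b in(("scene",(270,312,235,285)),("top",(268,306,112,160))):
    f=dict(np.load(n+"0.npz")); w=cloud(f); c=f["color"].astype(int); u0,u1,v0,v1=b
    red=c[...,2]-(c[...,0]+c[...,1])/2
    R=red[v0:v1,u0:u1]; vv,uu=np.where(R>25)
    for v,u in zip(vv+v0,uu+u0):
        print(n,u,v,c[v,u],w[v,u].round(3))
E
python3 -m creep '[{"rz":0.1212},{"rz":0.1212},{"rz":0.1212},{"rz":0.1212},{"rz":0.1212}]' 0 40
python3 -m creep '[{"rz":0.1212},{"rz":0.1212},{"rz":0.1212},{"rz":0.1212},{"rz":0.1212}]'
for i in 1; do python3 -m creep '[{"x":-0.85,"y":0.63},{"x":-0.85,"y":0.63},{"x":-0.85,"y":0.63},{"x":-0.85,"y":0.63},{"x":-0.85,"y":0.63}]'; done
```

```text
scene 281 249 [102 114 137] [ 0.668 -0.045  0.002]
scene 282 249 [ 72  83 114] [ 0.697 -0.085  0.083]
scene 281 250 [ 83  94 128] [ 0.697 -0.093  0.087]
scene 282 250 [ 62  73 104] [ 0.698 -0.087  0.08 ]
scene 280 251 [102 114 139] [ 0.669 -0.053  0.   ]
scene 281 251 [ 69  79 117] [ 0.701 -0.098  0.091]
scene 282 251 [64 76 98] [ 0.708 -0.103  0.104]
scene 280 252 [ 81  90 127] [ 0.699 -0.102  0.088]
scene 281 252 [ 54  62 107] [ 0.699 -0.095  0.079]
scene 282 252 [61 72 93] [ 0.711 -0.108  0.108]
scene 279 253 [103 114 134] [ 0.672 -0.063  0.003]
scene 280 253 [ 62  71 108] [ 0.7   -0.102  0.083]
scene 281 253 [49 56 90] [ 0.703 -0.1    0.083]
scene 280 254 [65 74 99] [ 0.701 -0.103  0.079]
top 289 137 [40 53 74] [ 0.704 -0.097  0.093]
top 285 138 [43 50 76] [ 0.704 -0.082  0.08 ]
top 286 138 [36 47 85] [ 0.703 -0.086  0.085]
top 287 138 [35 47 91] [ 0.701 -0.089  0.089]
top 288 138 [23 34 94] [ 0.702 -0.094  0.086]
top 289 138 [ 34  40 104] [ 0.701 -0.097  0.089]
top 290 138 [40 47 89] [ 0.701 -0.101  0.089]
top 285 139 [34 38 76] [ 0.7   -0.082  0.08 ]
top 286 139 [ 26  41 102] [ 0.699 -0.086  0.083]
top 287 139 [ 36  37 112] [ 0.697 -0.089  0.09 ]
top 288 139 [ 33  36 116] [ 0.698 -0.093  0.085]
top 289 139 [ 30  41 117] [ 0.698 -0.097  0.086]
top 290 139 [39 41 99] [ 0.697 -0.101  0.088]
top 291 139 [42 50 73] [ 0.709 -0.108  0.048]
top 285 140 [49 51 84] [ 0.695 -0.082  0.083]
top 286 140 [29 37 92] [ 0.694 -0.085  0.086]
top 287 140 [ 39  42 105] [ 0.695 -0.09   0.082]
top 288 140 [ 35  43 102] [ 0.696 -0.094  0.08 ]
top 289 140 [37 44 99] [ 0.697 -0.098  0.074]
top 290 140 [43 50 90] [ 0.696 -0.102  0.077]
top 286 141 [56 66 89] [ 0.695 -0.087  0.068]
top 269 159 [123 142 159] [ 0.638 -0.019  0.004]$[0]: bad value
$[0]: bad value
$[0]: bad value
```

```bash
python3 -m creep '[{"x":0,"y":0,"z":0,"rx":0,"ry":0,"rz":0.1212},{"x":0,"y":0,"z":0,"rx":0,"ry":0,"rz":0.1212},{"x":0,"y":0,"z":0,"rx":0,"ry":0,"rz":0.1212},{"x":0,"y":0,"z":0,"rx":0,"ry":0,"rz":0.1212},{"x":0,"y":0,"z":0,"rx":0,"ry":0,"rz":0.1212}]' 0 40
```

```text
time: 0.52
tool_pos: [0.1929, 0.5147, 0.2029]
eef_rot: [[-0.565, 0.825, -0.001], [0.825, 0.565, -0.001], [-0.0, -0.001, -1.0]]
force: [0.1, 0.8, -0.0]
width: 0.0855
grip_force: 0.0
```

```bash
python3 -m creep '[{"x":0,"y":0,"z":0,"rx":0,"ry":0,"rz":0.12},{"x":0,"y":0,"z":0,"rx":0,"ry":0,"rz":0.12},{"x":0,"y":0,"z":0,"rx":0,"ry":0,"rz":0.12},{"x":0,"y":0,"z":0,"rx":0,"ry":0,"rz":0.12},{"x":0,"y":0,"z":0,"rx":0,"ry":0,"rz":0.12}]'
python3 -m creep '[{"x":-0.85,"y":0.63,"z":0,"rx":0,"ry":0,"rz":0},{"x":-0.85,"y":0.63,"z":0,"rx":0,"ry":0,"rz":0},{"x":-0.85,"y":0.63,"z":0,"rx":0,"ry":0,"rz":0},{"x":-0.85,"y":0.63,"z":0,"rx":0,"ry":0,"rz":0},{"x":-0.85,"y":0.63,"z":0,"rx":0,"ry":0,"rz":0}]'
python3 -m creep '[{"x":-0.85,"y":0.63,"z":0,"rx":0,"ry":0,"rz":0},{"x":-0.85,"y":0.63,"z":0,"rx":0,"ry":0,"rz":0},{"x":-0.85,"y":0.63,"z":0,"rx":0,"ry":0,"rz":0},{"x":-0.85,"y":0.63,"z":0,"rx":0,"ry":0,"rz":0},{"x":-0.85,"y":0.63,"z":0,"rx":0,"ry":0,"rz":0}]'
```

```text
time: 0.93
tool_pos: [0.1929, 0.5147, 0.2029]
eef_rot: [[-0.0, 1.0, -0.001], [1.0, 0.0, -0.001], [-0.001, -0.001, -1.0]]
force: [-1.0, -0.9, -0.3]
width: 0.0854
grip_force: 0.0
time: 1.35
tool_pos: [0.2727, 0.408, 0.203]
eef_rot: [[-0.007, 1.0, -0.001], [1.0, 0.007, -0.001], [-0.001, -0.001, -1.0]]
force: [0.2, -0.5, -0.1]
width: 0.0853
grip_force: 0.0
time: 1.77
tool_pos: [0.3522, 0.3022, 0.2031]
eef_rot: [[-0.006, 1.0, -0.001], [1.0, 0.006, -0.0], [-0.0, -0.001, -1.0]]
force: [0.7, 0.4, -0.3]
width: 0.0855
grip_force: 0.0
```

```bash
python3 -m creep '[{"x":-0.85,"y":0.63,"z":0,"rx":0,"ry":0,"rz":0},{"x":-0.85,"y":0.63,"z":0,"rx":0,"ry":0,"rz":0},{"x":-0.85,"y":0.63,"z":0,"rx":0,"ry":0,"rz":0},{"x":-0.85,"y":0.63,"z":0,"rx":0,"ry":0,"rz":0},{"x":-0.85,"y":0.63,"z":0,"rx":0,"ry":0,"rz":0}]'
python3 -m creep '[{"x":-0.85,"y":0.63,"z":0,"rx":0,"ry":0,"rz":0},{"x":-0.85,"y":0.63,"z":0,"rx":0,"ry":0,"rz":0},{"x":-0.85,"y":0.63,"z":0,"rx":0,"ry":0,"rz":0},{"x":-0.85,"y":0.63,"z":0,"rx":0,"ry":0,"rz":0},{"x":-0.85,"y":0.63,"z":0,"rx":0,"ry":0,"rz":0}]'
python3 -m creep '[{"x":-0.85,"y":0.63,"z":0,"rx":0,"ry":0,"rz":0},{"x":-0.85,"y":0.63,"z":0,"rx":0,"ry":0,"rz":0},{"x":-0.85,"y":0.63,"z":0,"rx":0,"ry":0,"rz":0},{"x":-0.85,"y":0.63,"z":0,"rx":0,"ry":0,"rz":0},{"x":-0.8,"y":0.6,"z":0,"rx":0,"ry":0,"rz":0}]'
python3 -m creep '[{"x":0,"y":0,"z":0,"rx":0,"ry":0,"rz":0},{"x":0,"y":0,"z":0,"rx":0,"ry":0,"rz":0},{"x":0,"y":0,"z":0,"rx":0,"ry":0,"rz":0},{"x":0,"y":0,"z":0,"rx":0,"ry":0,"rz":0},{"x":0,"y":0,"z":0,"rx":0,"ry":0,"rz":0}]'
```

```text
time: 2.18
tool_pos: [0.4316, 0.1965, 0.2031]
eef_rot: [[-0.006, 1.0, -0.001], [1.0, 0.006, -0.0], [-0.0, -0.001, -1.0]]
force: [-0.3, 0.1, 0.3]
width: 0.0856
grip_force: 0.0
time: 2.6
tool_pos: [0.511, 0.0907, 0.203]
eef_rot: [[-0.006, 1.0, -0.001], [1.0, 0.006, 0.0], [0.0, -0.001, -1.0]]
force: [0.4, -0.1, -0.5]
width: 0.085
grip_force: 0.0
time: 3.02
tool_pos: [0.5897, -0.0139, 0.2028]
eef_rot: [[-0.006, 1.0, -0.001], [1.0, 0.006, 0.0], [0.0, -0.001, -1.0]]
force: [0.2, -0.0, 0.1]
width: 0.0855
grip_force: 0.0
time: 3.43
tool_pos: [0.5887, -0.0116, 0.2035]
eef_rot: [[-0.007, 1.0, -0.0], [1.0, 0.007, 0.0], [0.0, -0.0, -1.0]]
force: [-0.5, 0.5, -0.6]
width: 0.0854
grip_force: 0.0
```

```bash
python3 -m creep '[{"x":-0.14,"y":-0.07,"z":0.6,"rx":0,"ry":0,"rz":0},{"x":0,"y":0,"z":0.64,"rx":0,"ry":0,"rz":0},{"x":0,"y":0,"z":0.64,"rx":0,"ry":0,"rz":0},{"x":0,"y":0,"z":0.64,"rx":0,"ry":0,"rz":0},{"x":0,"y":0,"z":0.6,"rx":0,"ry":0,"rz":0}]'
python3 -m creep '[{"x":0,"y":0,"z":0.6,"rx":0,"ry":0,"rz":0},{"x":0,"y":0,"z":0.6,"rx":0,"ry":0,"rz":0},{"x":0,"y":0,"z":0.6,"rx":0,"ry":0,"rz":0},{"x":0,"y":0,"z":0.6,"rx":0,"ry":0,"rz":0},{"x":0,"y":0,"z":0.6,"rx":0,"ry":0,"rz":0}]'
python3 -m creep '[{"x":0,"y":0,"z":0,"rx":0,"ry":0,"rz":0},{"x":0,"y":0,"z":0,"rx":0,"ry":0,"rz":0},{"x":0,"y":0,"z":0,"rx":0,"ry":0,"rz":0},{"x":0,"y":0,"z":0,"rx":0,"ry":0,"rz":0},{"x":0,"y":0,"z":0,"rx":0,"ry":0,"rz":0}]'
python3 -m creep '[{"x":0,"y":0,"z":0,"rx":0,"ry":0,"rz":0},{"x":0,"y":0,"z":0,"rx":0,"ry":0,"rz":0},{"x":0,"y":0,"z":0,"rx":0,"ry":0,"rz":0},{"x":0,"y":0,"z":0,"rx":0,"ry":0,"rz":0},{"x":0,"y":0,"z":0,"rx":0,"ry":0,"rz":0}]' 1 35
python3 -m creep '[{"x":0,"y":0,"z":0,"rx":0,"ry":0,"rz":0},{"x":0,"y":0,"z":0,"rx":0,"ry":0,"rz":0},{"x":0,"y":0,"z":0,"rx":0,"ry":0,"rz":0},{"x":0,"y":0,"z":0,"rx":0,"ry":0,"rz":0},{"x":0,"y":0,"z":0,"rx":0,"ry":0,"rz":0}]'
```

```text
time: 3.85
tool_pos: [0.5871, -0.0152, 0.125]
eef_rot: [[-0.007, 1.0, 0.0], [1.0, 0.007, -0.0], [-0.0, 0.0, -1.0]]
force: [0.4, -0.3, -0.4]
width: 0.0854
grip_force: 0.0
time: 4.27
tool_pos: [0.5873, -0.0153, 0.0502]
eef_rot: [[-0.007, 1.0, 0.001], [1.0, 0.007, -0.0], [-0.0, 0.001, -1.0]]
force: [0.3, 0.4, 0.2]
width: 0.0851
grip_force: 0.0
time: 4.68
tool_pos: [0.5884, -0.0162, 0.0517]
eef_rot: [[-0.006, 1.0, 0.002], [1.0, 0.006, -0.0], [-0.0, 0.002, -1.0]]
force: [-0.2, 0.8, -0.3]
width: 0.0855
grip_force: 0.0
time: 5.1
tool_pos: [0.5878, -0.0163, 0.0515]
eef_rot: [[-0.006, 1.0, 0.001], [1.0, 0.006, -0.0], [-0.0, 0.001, -1.0]]
force: [-2.9, 0.1, 6.2]
width: 0.0589
grip_force: 36.7
time: 5.52
tool_pos: [0.5878, -0.0163, 0.0515]
eef_rot: [[-0.006, 1.0, 0.001], [1.0, 0.006, -0.0], [-0.0, 0.001, -1.0]]
force: [-1.1, 0.5, 5.9]
width: 0.059
grip_force: 36.7
```

```bash
python3 -m creep '[{"x":0,"y":0,"z":-0.4,"rx":0,"ry":0,"rz":0},{"x":0,"y":0,"z":-0.5,"rx":0,"ry":0,"rz":0},{"x":0,"y":0,"z":-0.5,"rx":0,"ry":0,"rz":0},{"x":0,"y":0,"z":-0.5,"rx":0,"ry":0,"rz":0},{"x":0,"y":0,"z":-0.5,"rx":0,"ry":0,"rz":0}]'
python3 -m creep '[{"x":-0.4,"y":-0.26,"z":0,"rx":0,"ry":0,"rz":0},{"x":-0.7,"y":-0.44,"z":0,"rx":0,"ry":0,"rz":0},{"x":-0.7,"y":-0.44,"z":0,"rx":0,"ry":0,"rz":0},{"x":-0.7,"y":-0.45,"z":0,"rx":0,"ry":0,"rz":0},{"x":-0.7,"y":-0.45,"z":0,"rx":0,"ry":0,"rz":0}]'
python3 -m creep '[{"x":-0.7,"y":-0.45,"z":0,"rx":0,"ry":0,"rz":0},{"x":-0.7,"y":-0.45,"z":0,"rx":0,"ry":0,"rz":0},{"x":-0.7,"y":-0.45,"z":0,"rx":0,"ry":0,"rz":0},{"x":-0.7,"y":-0.45,"z":0,"rx":0,"ry":0,"rz":0},{"x":-0.7,"y":-0.45,"z":0,"rx":0,"ry":0,"rz":0}]'
python3 -m creep '[{"x":-0.7,"y":-0.45,"z":0,"rx":0,"ry":0,"rz":0},{"x":-0.7,"y":-0.45,"z":0,"rx":0,"ry":0,"rz":0},{"x":-0.7,"y":-0.45,"z":0,"rx":0,"ry":0,"rz":0},{"x":-0.7,"y":-0.45,"z":0,"rx":0,"ry":0,"rz":0},{"x":0,"y":0,"z":0,"rx":0,"ry":0,"rz":0}]'
python3 -m creep '[{"x":0,"y":0,"z":0,"rx":0,"ry":0,"rz":0},{"x":0,"y":0,"z":0,"rx":0,"ry":0,"rz":0},{"x":0,"y":0,"z":0,"rx":0,"ry":0,"rz":0},{"x":0,"y":0,"z":0,"rx":0,"ry":0,"rz":0},{"x":0,"y":0,"z":0,"rx":0,"ry":0,"rz":0}]'
```

```text
time: 5.93
tool_pos: [0.5874, -0.0161, 0.1113]
eef_rot: [[-0.006, 1.0, -0.0], [1.0, 0.006, 0.0], [0.0, -0.0, -1.0]]
force: [-0.2, -0.2, -1.5]
width: 0.0585
grip_force: 38.2
time: 6.35
tool_pos: [0.5355, -0.0975, 0.1099]
eef_rot: [[-0.006, 1.0, -0.001], [1.0, 0.006, 0.0], [0.0, -0.001, -1.0]]
force: [-0.7, -0.8, -1.4]
width: 0.0586
grip_force: 38.2
time: 6.77
tool_pos: [0.4796, -0.1853, 0.1099]
eef_rot: [[-0.006, 1.0, -0.001], [1.0, 0.006, 0.0], [0.0, -0.001, -1.0]]
force: [1.0, -0.7, -1.9]
width: 0.0585
grip_force: 38.2
time: 7.18
tool_pos: [0.4343, -0.2577, 0.11]
eef_rot: [[-0.003, 1.0, -0.002], [1.0, 0.003, -0.001], [-0.001, -0.002, -1.0]]
force: [-0.1, -0.8, -1.7]
width: 0.0584
grip_force: 38.2
time: 7.6
tool_pos: [0.437, -0.2539, 0.1104]
eef_rot: [[-0.007, 1.0, -0.0], [1.0, 0.007, 0.0], [0.0, -0.0, -1.0]]
force: [0.1, 0.3, -1.7]
width: 0.0586
grip_force: 38.2
```

```bash
python3 -m creep '[{"x":-0.12,"y":-0.14,"z":0.4,"rx":0,"ry":0,"rz":0},{"x":0,"y":0,"z":0.5,"rx":0,"ry":0,"rz":0},{"x":0,"y":0,"z":0.5,"rx":0,"ry":0,"rz":0},{"x":0,"y":0,"z":0.4,"rx":0,"ry":0,"rz":0},{"x":0,"y":0,"z":0.2,"rx":0,"ry":0,"rz":0}]'
python3 -m creep '[{"x":0,"y":0,"z":0.04,"rx":0,"ry":0,"rz":0},{"x":0,"y":0,"z":0.04,"rx":0,"ry":0,"rz":0},{"x":0,"y":0,"z":0.02,"rx":0,"ry":0,"rz":0},{"x":0,"y":0,"z":0,"rx":0,"ry":0,"rz":0},{"x":0,"y":0,"z":0,"rx":0,"ry":0,"rz":0}]'
```

```text
time: 8.02
tool_pos: [0.4324, -0.2567, 0.0585]
eef_rot: [[-0.006, 1.0, -0.002], [1.0, 0.006, 0.002], [0.002, -0.002, -1.0]]
force: [-0.7, 0.2, -2.1]
width: 0.0587
grip_force: 38.2
time: 8.43
tool_pos: [0.4336, -0.2579, 0.0584]
eef_rot: [[-0.006, 1.0, 0.001], [1.0, 0.006, -0.001], [-0.001, 0.001, -1.0]]
force: [-0.6, -0.3, -1.3]
width: 0.0585
grip_force: 38.2
```

```bash
python3 -m creep '[{"x":0,"y":0,"z":0.04,"rx":0,"ry":0,"rz":0},{"x":0,"y":0,"z":0.03,"rx":0,"ry":0,"rz":0},{"x":0,"y":0,"z":0,"rx":0,"ry":0,"rz":0},{"x":0,"y":0,"z":0,"rx":0,"ry":0,"rz":0},{"x":0,"y":0,"z":0,"rx":0,"ry":0,"rz":0}]'
```

```text
time: 8.85
tool_pos: [0.4336, -0.2583, 0.0574]
eef_rot: [[-0.006, 1.0, 0.001], [1.0, 0.006, -0.002], [-0.002, 0.001, -1.0]]
force: [-2.1, 0.3, 6.5]
width: 0.0587
grip_force: 38.9
```

Contact on the mat. Next: release, rise, and look.

```bash
python3 -m creep '[{"x":0,"y":0,"z":0,"rx":0,"ry":0,"rz":0},{"x":0,"y":0,"z":0,"rx":0,"ry":0,"rz":0},{"x":0,"y":0,"z":0,"rx":0,"ry":0,"rz":0},{"x":0,"y":0,"z":0,"rx":0,"ry":0,"rz":0},{"x":0,"y":0,"z":0,"rx":0,"ry":0,"rz":0}]' 0
python3 -m creep '[{"x":0,"y":0,"z":0,"rx":0,"ry":0,"rz":0},{"x":0,"y":0,"z":0,"rx":0,"ry":0,"rz":0},{"x":0,"y":0,"z":-0.2,"rx":0,"ry":0,"rz":0},{"x":0,"y":0,"z":-0.4,"rx":0,"ry":0,"rz":0},{"x":0,"y":0,"z":-0.6,"rx":0,"ry":0,"rz":0}]'
python3 -m creep '[{"x":0,"y":0,"z":-0.9,"rx":0,"ry":0,"rz":0},{"x":0,"y":0,"z":-1,"rx":0,"ry":0,"rz":0},{"x":0,"y":0,"z":-1,"rx":0,"ry":0,"rz":0},{"x":0,"y":0,"z":-1,"rx":0,"ry":0,"rz":0},{"x":0,"y":0,"z":-1,"rx":0,"ry":0,"rz":0}]'
python3 - <<'E'
from h import *
for n in("scene","top"):
    f=grab_frame(n); cv2.imwrite(f"pics/{n}1.png",f["color"]); np.savez(f"{n}1.npz",**f)
    w=cloud(f).reshape(-1,3); c=f["color"].reshape(-1,3).astype(int)
    def sel(x,y,r,z0,z1,m=True):
        return w[(np.hypot(w[:,0]-x,w[:,1]-y)<r)&(w[:,2]>z0)&(w[:,2]<z1)&m]
    red=c[:,2]>c[:,1]+20
    for nm,p in(("cup",sel(.434,-.257,.06,.092,.112)),("tab",sel(.469,.038,.03,.15,.17,red)),("rim",sel(.749,-.089,.06,.1,.12)),("mark",sel(.70,-.093,.02,.06,.09,red))):
        if len(p)<3: print(n,nm,len(p)); continue
        r=cv2.minAreaRect((p[:,:2]*1e3).astype(np.float32))
        print(n,nm,len(p),p.mean(0).round(4),cv2.minEnclosingCircle((p[:,:2]*1e3).astype(np.float32)),r)
a=cv2.resize(cv2.imread("pics/scene1.png")[130:300,150:335],None,fx=3,fy=3,interpolation=cv2.INTER_CUBIC)
cv2.imwrite("pics/c1.png",a)
E
```

```text
time: 9.27
tool_pos: [0.4333, -0.2576, 0.0561]
eef_rot: [[-0.006, 1.0, -0.0], [1.0, 0.006, 0.0], [0.0, -0.0, -1.0]]
force: [0.5, 0.3, 0.2]
width: 0.0855
grip_force: 0.0
time: 9.68
tool_pos: [0.4326, -0.257, 0.0861]
eef_rot: [[-0.006, 1.0, -0.002], [1.0, 0.006, 0.002], [0.002, -0.002, -1.0]]
force: [1.0, 0.3, -1.3]
width: 0.0851
grip_force: 0.0
time: 10.1
tool_pos: [0.4332, -0.2575, 0.211]
eef_rot: [[-0.006, 1.0, 0.001], [1.0, 0.006, -0.001], [-0.001, 0.001, -1.0]]
force: [0.3, -0.6, 0.0]
width: 0.0854
grip_force: 0.0
scene cup 99 [ 0.4343 -0.2564  0.0991] ((434.12957763671875, -257.0730285644531), 32.3350830078125) ((433.7899475097656, -256.00970458984375), (58.00484085083008, 59.05937194824219), 23.76661491394043)
scene tab 38 [0.4727 0.0373 0.1581] ((473.9328308105469, 37.6757698059082), 18.627452850341797) ((471.77197265625, 37.8831787109375), (36.98207473754883, 12.670668601989746), 84.51750946044922)
scene rim 228 [ 0.7522 -0.0909  0.1092] ((750.25537109375, -88.5947265625), 47.464149475097656) ((749.490966796875, -87.40278625488281), (89.48786163330078, 89.19169616699219), 15.5
[... 320 characters left out ...]
(419.9704284667969, -269.2956237792969), (23.922637939453125, 55.16769790649414), 49.205814361572266)
top tab 32 [0.4682 0.0366 0.1607] ((467.787841796875, 37.591888427734375), 15.485614776611328) ((468.36602783203125, 37.55915832519531), (29.451547622680664, 11.005387306213379), 86.75961303710938)
top rim 151 [ 0.7447 -0.0871  0.1093] ((747.016845703125, -89.05814361572266), 47.10717010498047) ((745.5299682617188, -87.60153198242188), (90.99595642089844, 86.39555358886719), 77.31989288330078)
top mark 22 [ 0.6988 -0.092   0.0835] ((700.301025390625, -91.51924896240234), 11.411703109741211) ((699.3321533203125, -91.67755126953125), (10.909368515014648, 21.391408920288086), 9.279956817626953)
```

View pics/c1.png

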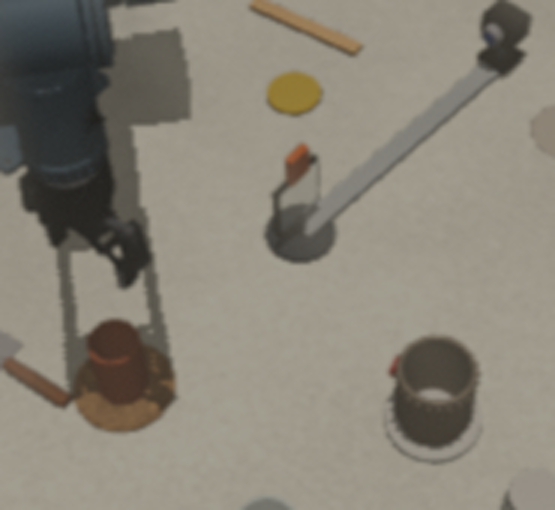

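The crop shows the cup upright and central on the mat, at crop (120,365). The mirror, pot and mark are undisturbed. Next I'll move over the tab, turned to its resting angle of about -3.4°.

```bash
python3 -m creep '[{"x":0,"y":0,"z":0,"rx":0,"ry":0,"rz":0.065},{"x":0.8,"y":0.05,"z":0,"rx":0,"ry":0,"rz":0},{"x":0.8,"y":0.05,"z":0,"rx":0,"ry":0,"rz":0},{"x":0.8,"y":0.05,"z":0,"rx":0,"ry":0,"rz":0},{"x":0.8,"y":0.05,"z":0,"rx":0,"ry":0,"rz":0}]'
python3 -m creep '[{"x":0.8,"y":0.05,"z":0,"rx":0,"ry":0,"rz":0},{"x":0.8,"y":0.05,"z":0,"rx":0,"ry":0,"rz":0},{"x":0.8,"y":0.05,"z":0,"rx":0,"ry":0,"rz":0},{"x":0.8,"y":0.05,"z":0,"rx":0,"ry":0,"rz":0},{"x":0.8,"y":0.05,"z":0,"rx":0,"ry":0,"rz":0}]'
python3 -m creep '[{"x":0.8,"y":0.05,"z":0,"rx":0,"ry":0,"rz":0},{"x":0.8,"y":0.05,"z":0,"rx":0,"ry":0,"rz":0},{"x":0.8,"y":0.05,"z":0,"rx":0,"ry":0,"rz":0},{"x":0.8,"y":0.05,"z":0,"rx":0,"ry":0,"rz":0},{"x":0.6,"y":0.05,"z":0,"rx":0,"ry":0,"rz":0}]'
python3 -m creep '[{"x":0,"y":0,"z":0,"rx":0,"ry":0,"rz":0},{"x":0,"y":0,"z":0,"rx":0,"ry":0,"rz":0},{"x":0,"y":0,"z":0,"rx":0,"ry":0,"rz":0},{"x":0,"y":0,"z":0,"rx":0,"ry":0,"rz":0},{"x":0,"y":0,"z":0,"rx":0,"ry":0,"rz":0}]'
python3 - <<'E'
from h import *
from scipy.optimize import least_squares
# red-weighted centroid of boss versus model: boss outer face centre at pot+53mm*(cos,sin)
def proj(f,P):
    T=f["T"]; q=(P-T[:3,3])@T[:3,:3]; K=f["mtx"]
    return np.stack([K[0,0]*q[:,0]/-q[:,2]+K[0,2],K[1,1]*-q[:,1]/-q[:,2]+K[1,2]],1)
for k in(0,1):
    f=dict(np.load(f"top{k}.npz")); c=f["color"].astype(float)[134:145,280:298]
    r=np.clip(c[...,2]-(c[...,0]+c[...,1])/2-15,0,None); v,u=np.mgrid[134:145,280:298]
    uc,vc=(r*u).sum()/r.sum(),(r*v).sum()/r.sum()
    for y in(-.088,-.090,-.092,-.094,-.096): print(k,round(uc,2),round(vc,2),y,proj(f,np.array([[.698,y,.08]])).round(2))
E
```

```text
time: 10.62
tool_pos: [0.4426, -0.1771, 0.2086]
eef_rot: [[0.06, 0.998, -0.0], [0.998, -0.06, 0.0], [0.0, -0.0, -1.0]]
force: [0.1, -1.0, -0.5]
width: 0.0854
grip_force: 0.0
time: 11.03
tool_pos: [0.4548, -0.0775, 0.2087]
eef_rot: [[0.059, 0.998, -0.0], [0.998, -0.059, 0.0], [0.0, -0.0, -1.0]]
force: [0.3, -0.3, 0.5]
width: 0.0852
grip_force: 0.0
time: 11.45
tool_pos: [0.4665, 0.0175, 0.2087]
eef_rot: [[0.058, 0.998, -0.0], [0.998, -0.058, 0.0], [0.0, -0.0, -1.0]]
force: [0.1, -0.2, 0.4]
width: 0.0852
grip_force: 0.0
time: 11.87
tool_pos: [0.4669, 0.0151, 0.2086]
eef_rot: [[0.06, 0.998, -0.0], [0.998, -0.06, -0.0], [-0.0, -0.0, -1.0]]
force: [-0.1, -0.3, -0.1]
width: 0.0853
grip_force: 0.0
0 287.9 138.98 -0.088 [[286.53 139.47]]
0 287.9 138.98 -0.09 [[287.04 139.46]]
0 287.9 138.98 -0.092 [[287.55 139.45]]
0 287.9 138.98 -0.094 [[288.05 139.44]]
0 287.9 138.98 -0.096 [[288.56 139.43]]
1 287.95 138.85 -0.088 [[286.53 139.47]]
1 287.95 138.85 -0.09 [[287.04 139.46]]
1 287.95 138.85 -0.092 [[287.55 139.45]]
1 287.95 138.85 -0.094 [[288.05 139.44]]
1 287.95 138.85 -0.096 [[288.56 139.43]]
```

```bash
python3 -m creep '[{"x":0.45,"y":0.04,"z":0,"rx":0,"ry":0,"rz":0},{"x":0.46,"y":0.03,"z":0,"rx":0,"ry":0,"rz":0},{"x":0,"y":0,"z":0,"rx":0,"ry":0,"rz":0},{"x":0,"y":0,"z":0.4,"rx":0,"ry":0,"rz":0},{"x":0,"y":0,"z":0.5,"rx":0,"ry":0,"rz":0}]'
python3 -m creep '[{"x":0,"y":0,"z":0.5,"rx":0,"ry":0,"rz":0},{"x":0,"y":0,"z":0.5,"rx":0,"ry":0,"rz":0},{"x":0,"y":0,"z":0.5,"rx":0,"ry":0,"rz":0},{"x":0,"y":0,"z":0.5,"rx":0,"ry":0,"rz":0},{"x":0,"y":0,"z":0.45,"rx":0,"ry":0,"rz":0}]'
python3 -m creep '[{"x":0,"y":0,"z":0,"rx":0,"ry":0,"rz":0},{"x":0,"y":0,"z":0,"rx":0,"ry":0,"rz":0},{"x":0,"y":0,"z":0,"rx":0,"ry":0,"rz":0},{"x":0,"y":0,"z":0,"rx":0,"ry":0,"rz":0},{"x":0,"y":0,"z":0,"rx":0,"ry":0,"rz":0}]'
```

```text
time: 12.28
tool_pos: [0.4708, 0.0383, 0.1863]
eef_rot: [[0.059, 0.998, 0.002], [0.998, -0.059, -0.001], [-0.001, 0.002, -1.0]]
force: [-0.4, -0.1, -1.4]
width: 0.0853
grip_force: 0.0
time: 12.7
tool_pos: [0.4694, 0.0382, 0.1234]
eef_rot: [[0.059, 0.998, -0.001], [0.998, -0.059, -0.0], [-0.0, -0.001, -1.0]]
force: [-0.4, 0.3, -0.4]
width: 0.0852
grip_force: 0.0
time: 13.12
tool_pos: [0.4706, 0.0384, 0.1256]
eef_rot: [[0.059, 0.998, 0.001], [0.998, -0.059, -0.0], [-0.0, 0.001, -1.0]]
force: [0.1, -0.8, 0.1]
width: 0.0855
grip_force: 0.0
```

```bash
python3 -m creep '[{"x":0,"y":0,"z":0,"rx":0,"ry":0,"rz":0},{"x":0,"y":0,"z":0,"rx":0,"ry":0,"rz":0},{"x":0,"y":0,"z":0,"rx":0,"ry":0,"rz":0},{"x":0,"y":0,"z":0,"rx":0,"ry":0,"rz":0},{"x":0,"y":0,"z":0,"rx":0,"ry":0,"rz":0}]' 1 40
python3 -m creep '[{"x":0,"y":0,"z":0,"rx":0,"ry":0,"rz":0},{"x":0,"y":0,"z":0,"rx":0,"ry":0,"rz":0},{"x":0,"y":0,"z":0,"rx":0,"ry":0,"rz":0},{"x":0,"y":0,"z":0,"rx":0,"ry":0,"rz":0},{"x":0,"y":0,"z":0,"rx":0,"ry":0,"rz":0}]'
```

```text
time: 13.53
tool_pos: [0.47, 0.0385, 0.125]
eef_rot: [[0.059, 0.998, 0.0], [0.998, -0.059, 0.0], [0.0, 0.0, -1.0]]
force: [0.1, 1.2, 0.0]
width: 0.0254
grip_force: 0.0
time: 13.95
tool_pos: [0.4686, 0.0386, 0.125]
eef_rot: [[0.059, 0.998, -0.003], [0.998, -0.059, 0.0], [-0.0, -0.003, -1.0]]
force: [-4.9, 0.2, 4.6]
width: 0.0102
grip_force: 40.5
```

```bash
python3 -m creep '[{"x":0,"y":-0.06,"z":0,"rx":0,"ry":0,"rz":0},{"x":0,"y":0,"z":0,"rx":0,"ry":0,"rz":-0.05},{"x":0,"y":0,"z":0,"rx":0,"ry":0,"rz":-0.05},{"x":0,"y":0,"z":0,"rx":0,"ry":0,"rz":-0.05},{"x":0,"y":0,"z":0,"rx":0,"ry":0,"rz":-0.05}]' 1 50
python3 -m creep '[{"x":0,"y":0,"z":0,"rx":0,"ry":0,"rz":-0.06},{"x":0,"y":0,"z":0,"rx":0,"ry":0,"rz":-0.06},{"x":0,"y":0,"z":0,"rx":0,"ry":0,"rz":-0.06},{"x":0,"y":0,"z":0,"rx":0,"ry":0,"rz":-0.06},{"x":0,"y":0,"z":0,"rx":0,"ry":0,"rz":-0.06}]'
python3 -m creep '[{"x":0,"y":0,"z":0,"rx":0,"ry":0,"rz":-0.016},{"x":0,"y":0,"z":0,"rx":0,"ry":0,"rz":0},{"x":0,"y":0,"z":0,"rx":0,"ry":0,"rz":0},{"x":0,"y":0,"z":0,"rx":0,"ry":0,"rz":0},{"x":0,"y":0,"z":0,"rx":0,"ry":0,"rz":0}]'
python3 - <<'E'
from h import *
s=state(); R=np.array(s["eef_rot"]); print("yaw",np.degrees(np.arctan2(R[1,1],R[0,1])),s["ft_torque"],s["force"])
for n in("scene","top"):
    f=grab_frame(n); cv2.imwrite(f"pics/{n}2.png",f["color"]); np.savez(f"{n}2.npz",**f)
a=cv2.resize(cv2.imread("pics/scene2.png")[140:280,170:330],None,fx=4,fy=4,interpolation=cv2.INTER_CUBIC)
cv2.imwrite("pics/c2.png",a)
E
```

```text
time: 14.37
tool_pos: [0.4687, 0.0386, 0.1251]
eef_rot: [[-0.143, 0.99, 0.0], [0.99, 0.143, -0.0], [-0.0, 0.0, -1.0]]
force: [-1.1, -0.1, 2.4]
width: 0.0101
grip_force: 51.6
time: 14.78
tool_pos: [0.4688, 0.0386, 0.1251]
eef_rot: [[-0.429, 0.903, 0.001], [0.903, 0.429, 0.0], [-0.0, 0.001, -1.0]]
force: [0.4, 0.4, 2.3]
width: 0.0098
grip_force: 51.6
time: 15.2
tool_pos: [0.4688, 0.0386, 0.1251]
eef_rot: [[-0.44, 0.898, 0.001], [0.898, 0.44, -0.0], [-0.0, 0.001, -1.0]]
force: [-0.9, 0.6, 3.5]
width: 0.0103
grip_force: 51.7
yaw 26.134275654284508 [ 0.12884569  0.0076008  -0.0047159 ] [-0.85161368  0.57272948  3.54729557]
```

View pics/c2.png

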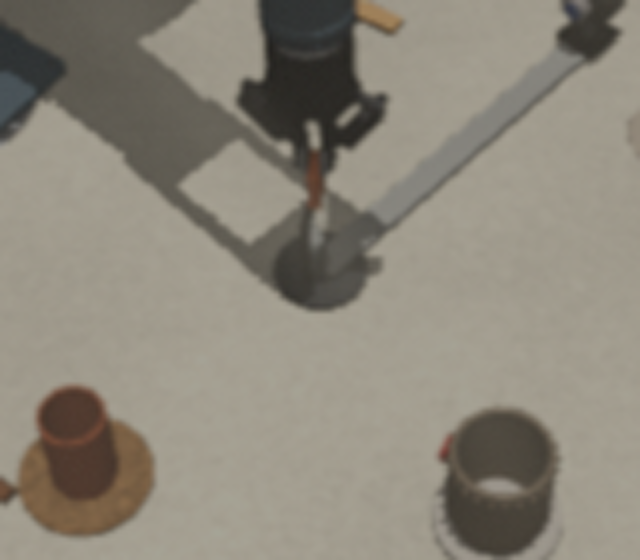

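The crop shows the gripper holding the tab with the mirror edge-on at (318,200). The cup is standing on the mat, and the pot and mark are in place. One check of the rail direction and target angle from both views:

```bash
python3 - <<'E'
from h import *
for n in("scene","top"):
  for k in (0,1):
    w=cloud(dict(np.load(f"{n}{k}.npz"))).reshape(-1,3)
    a0=np.array([.470 if n=="scene" else .4684,.0377]); d=np.array([.130,.9915]); q=w[:,:2]-a0
    s=q@d; t=q@[-d[1],d[0]]
    m=(s>.07)&(s<.3)&(abs(t)<.022)&(w[:,2]>.007)&(w[:,2]<.02)
    # centre line: midpoint of the extents in bins along the rail
    S=[];M=[]
    for b in np.arange(.07,.3,.02):
        j=m&(s>=b)&(s<b+.02)
        if j.sum()>10: S.append(b+.01); M.append(np.mean(np.percentile(t[j],[4,96])))
    p=np.polyfit(S,M,1); ang=np.degrees(np.arctan2(d[1],d[0]))+np.degrees(np.arctan(p[0]))
    c=m
    print(n,k,"rail angle",ang.round(2),"offset at axis mm",(p[1]*1e3).round(2))
    pr=w[(np.hypot(w[:,0]-.749,w[:,1]+.089)<.06)&(w[:,2]>.1)&(w[:,2]<.12)]
    print("   pot",cv2.minEnclosingCircle((pr[:,:2]*1e3).astype(np.float32)))
s=state(); print(s["time"])
E
```

```text
scene 0 rail angle 82.17 offset at axis mm -1.18
   pot ((750.55712890625, -88.20834350585938), 47.203372955322266)
scene 1 rail angle 82.51 offset at axis mm -2.27
   pot ((750.25537109375, -88.5947265625), 47.464149475097656)
top 0 rail angle 82.61 offset at axis mm -0.25
   pot ((747.2344970703125, -89.3726806640625), 47.51433181762695)
top 1 rail angle 82.52 offset at axis mm 0.02
   pot ((747.016845703125, -89.05814361572266), 47.10717010498047)
15.3
```

```bash
python3 -c "
from cell import finish_job
print(finish_job())"
```

```text
the job is handed in; nothing more can be done
None
```

The cup is upright in the middle of the cork mat and released, and I handed the job in at about 15 s with the gripper holding the mirror at 26.1°, against 26.2° worked out from the camera images; the pot and mark stayed put.

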